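Mount a panel on the narrow sanding rest

ROBOT

A 6-joint arm with a two-finger parallel gripper is mounted at the origin on the work surface. World frame = base frame: x ahead of the robot, y to its left, z up, the work surface at z = 0. Lengths are in m, angles in rad, forces in N, time in s.
With the tool pointing down it reaches from about 0.375 to 0.9 m from the base axis. Payload 3.1 kg.
Tool frame: the origin (TCP) lies between the finger pads; the fingertips stand 22 mm ahead of it and the grasp point (between the pads) lies 3 mm ahead of it; z points along the fingers, y is the line along which they close (so a half turn about z gives the same grasp; the last joint's range is limited). The gripper opens to 87 mm and grips with 3 to 60 N. Pads are 19 mm wide; open, the fingers measure 117 mm over their backs; the gripper's body (75 mm by 190 mm) begins 51 mm behind the grasp point.
Start: joints at [1.161, 0.527, 1.433, -0, 1.181, -0.178], TCP at [0.143, 0.608, 0.245] pointing down, gripper open.
Joint ranges: [-3.08, 3.08], [-0.75, 2.2], [0.22, 2.44], [-1.43, 4.57], [0, 2.65], [-2.85, 2.85]. Speed limits (rad/s): [2.79, 2.79, 3.14, 3.14, 3.14, 3.14].

INTERFACE

Orientations are given as a unit quaternion [x, y, z, w].
In Python, from rig import robot gives the robot as it stands.
- The arm moves only by the tool move_arm, never from a script. Its argument "series" is text: rows parted by semicolons, each of 6 numbers parted by spaces: the shift along the tool's x, y, z in mm, then the turn, a rotation vector about the tool's x, y, z in degrees. In form: dx dy dz ax ay az; .... A call has 1 to 8 rows; each row is the pose to reach, as a shift and turn from the pose commanded when the call began, along the tool's axes at that moment; what a row does not reach only later rows make up. A row lasts 1/12 s, in which the tool goes at most 41.7 mm and 7.16 degrees, less where a joint would pass 70% of its speed; a pose out of reach is approached as far as the arm can. A call with a gripper value outside its range is refused whole. "jaw" is the opening, from 0 (shut) to 1 (fully open), set as the call begins (left out, the last holds). The fingers move at their own pace and stop on an object; "newtons" is the grip in N (left out, the last holds). Time passes only in rows, so rows that repeat a pose let the fingers close. It gives the time, the measured TCP pose, the force, the opening and the grip force at its end, in the units of the state.
- robot.get_obs(): the state, without advancing time (a new reading comes with each control period).
- robot.camera(name): name is "side" or "top"; returns a dict with "img" (420x560x3 uint8, red, green, blue), "mtx" (3x3 intrinsics, pixels), "world_to_cam" (4x4, takes a point from world to camera coordinates). Camera axes: x right, y down, z forward; pixel columns grow to the right and rows downward; lengths in m; the calibration is good to about 2 mm. A picture is of the moment at which its call begins. There is no depth.
- robot.hand_in(): hands the job in; it is judged then, once.
Trained networks look in a picture, given as the dict that the camera call returned (one of the last four; its "shot" number tells which), for a name from the list of things; names that differ only in an ending like _2 or _b are one class to them, and where a whole thing is asked for, a point or a joint stands for the part that bears it (a point fixed in the world has none). Each returns a list of dicts, best first, with "p" (0 to 1); they miss things now and then, are a little off and sometimes report something else, mostly with a low value. They report only what shows in the picture. A call takes as long as a camera call.
- robot.search_frame(picture, thing): "xyz" ([x, y, z] in m, in world coordinates, good to about 4 mm: the middle of the surface that is visible of it).
- robot.tip_of(picture, thing): "xyz" ([x, y, z] in m, in world coordinates, good to about 4 mm: a listed point, or the origin of a listed thing).
The state is a dict: "time": time; "q": joint angles; "joint_velocities": joint speeds; "joint_torque": joint torques, N m; "position": TCP position; "tool_rot": TCP orientation; "ft_force": force on the tool from outside, world axes, zero at the start; "moment": the same for the moment, N m; "grip_width": finger opening in m; "grip_force": force on a finger pad.
Only numpy, scipy, OpenCV 4.12 (cv2) and the standard library are available. Lean on these libraries where they do the work, as an engineer would, in place of code of your own. Each camera call takes 0.05 s, during which the arm holds its last target. There are 200 camera calls.

TASK

Clear the sanding block off the narrow sloped rest and lay it flat on the green cutting mat, and swing the rest's clamp lever wide open. Then slide the twelve-sided white panel up the sloped plank until it is hard against the stop block, lying flat on the plank and centred across it. Finally swing the clamp lever shut so that its foot bears on the panel, leaving the block on the mat and everything else on the table undisturbed.

Things in the scene. Friction and masses are not known exactly. Their poses are not given: they have to be found in the camera images.
- rest: Sanding rest, fixed. Origin on the table at the middle of the toe, where the plank's upper face meets the table; x runs level up-plank to the stop, y across, z up. Plywood plank 50 mm wide rises at 14 degrees to a stop block (50 wide, 44 long, 62 mm high) whose upright face is at x = 185 mm. On it, between two steel cheeks (tops 96 mm above the table), the clamp lever is hinged.
- seat (a point): Point on the plank's upper face, on its centreline, 136 mm up the slope from the toe: where the middle of the panel's underside comes to lie when the panel is home. Its x axis points up the slope, y across, z square to the plank.
- clamp_hinge (a point): Middle of the clamp lever's hinge axis, which is level and lies across the rest: x = 203 mm, 85 mm above the table, in the frame of the rest.
- clamp_handle (a point): Middle of the end of the lever's flat upright steel handle (26 mm wide, 8 mm thick), 75 mm from the hinge axis. The handle leans 0.22 rad from upright towards the toe at joint value 0, and away from the toe as the lever opens.
- clamp (a joint): Clamp lever angle, rad: 0 is fully down with nothing under it, 1.05 fully open. Opening moves the handle away from the toe and lifts the foot (rubber roll 12 mm thick, 24 mm wide, on a 56 mm arm on the toe side of the hinge). The lever is stiff and stays where it is left; its foot meets the home panel at about 0.22.
- panel: White twelve-sided flat panel, 110 mm across its corners (106 across flats), 14 mm thick, about 160 g, lying on the table before the toe. Origin at the middle of its underside, z up through it.
- block: Sanding block, cork with a wooden back, 68 x 40 x 34 mm, lying lengthwise on the plank. Origin at the middle of its underside, x along its length, z up.
- mat: Green cutting mat with a white grid, fixed to the table, 240 (x) x 160 (y) x 3 mm. Origin at the middle of its underside.
- rule: Bystander: steel rule 200 x 26 x 4 mm lying on the mat; origin at the middle of its underside.
- cup: Bystander: paper cup, 72 mm wide, 85 mm high; origin at the middle of its underside.
- glue: Bystander: white glue bottle, 58 mm wide, 170 mm high; origin at the middle of its underside.
- tin: Bystander: paint tin, 90 mm wide, 110 mm high; origin at the middle of its underside.
- jar: Bystander: clear jar, 64 mm wide, 60 mm high; origin at the middle of its underside.
- brush: Bystander: brush with a dark wooden handle, 190 mm long, lying on the table; origin at its middle.
- offcut: Bystander: wooden offcut 70 x 35 x 15 mm lying beside the plank; origin at the middle of its underside.

How it is judged:
By the outcome, as a careful person would: the job done as asked, in the order asked, and still so for the second after the job is handed in, with the robot touching nothing.
It also fails if it takes over 72 s, if anything falls off the work surface, if the arm or the gripper's body presses on something with over 40 N, if the wrist force passes 120 N, or if a joint passes its speed limit or range.

## Working session

There is one attempt and no reset: what is moved stays moved. The work goes in short steps, Python scripts to look and compute and a tool call to move; the robot and the scene stay as the last step left them, time stands still between calls to the robot, and variables do not carry over. Pictures are saved under pics/ and viewed, at most 10 in all, crops included, and the job is handed in when it is done.

Besides the shell and the picture viewer there is one more tool, called in YAML: its name, and indented under it one key for each argument. move_arm: Moves the arm, as the interface text tells. Its arguments: {"type":"object","properties":{"series":{"type":"string"},"jaw":{"type":"number"},"newtons":{"type":"number"}},"required":["series"]}

```bash
mkdir -p pics; ls; python3 - <<'E'
from rig import robot
import cv2,numpy as np
o=robot.get_obs();print(o['time'],o['position'],o['tool_rot'],o['grip_width'])
for n in ("top","side"):
    c=robot.camera(n);cv2.imwrite(f"pics/{n}0.png",c["img"][:,:,::-1])
    print(n,c["mtx"].tolist(),np.round(c["world_to_cam"],4).tolist())
    for t in ["rest","seat","clamp_hinge","clamp_handle","panel","block","mat","rule","cup","glue","tin","jar","brush","offcut"]:
        for f in ("search_frame","tip_of"):
            try:
                r=getattr(robot,f)(c,t)
                print(t,f,[(np.round(d['xyz'],3).tolist(),round(d['p'],2)) for d in r[:2]])
            except Exception as e: print(t,f,e)
print(robot.get_obs()['time'])
E
```

```text
pics
0.0 [0.14267237 0.60779965 0.24358422] [ 1.15133924e-01  9.93349410e-01 -1.02318702e-03 -2.88018239e-04] 0.08692804537115272
top [[406.12528582626805, 0.0, 285.56841362119985], [0.0, 406.12528582626805, 210.07704557692608], [0.0, 0.0, 1.0]] [[-0.0269, -0.9993, 0.0244, 0.1018], [-0.9971, 0.0251, -0.0723, 0.6064], [0.0716, -0.0263, -0.9971, 1.1013], [0.0, 0.0, 0.0, 1.0]]
rest search_frame [([0.57, 0.021, 0.04], 0.69)]
rest tip_of [([0.549, -0.132, 0.0], 0.57), ([0.766, 0.207, -0.005], 0.32)]
seat search_frame [([0.564, -0.006, 0.028], 0.97), ([0.671, 0.024, 0.017], 0.75)]
seat tip_of [([0.567, 0.008, 0.029], 0.77)]
clamp_hinge search_frame []
clamp_hinge tip_of [([0.585, 0.071, 0.086], 0.73), ([0.57, -0.224, -0.0], 0.55)]
clamp_handle search_frame [([0.575, 0.067, 0.087], 0.56), ([0.769, 0.046, 0.107], 0.28)]
clamp_handle tip_of [([0.497, 0.455, 0.001], 0.71), ([0.579, 0.064, 0.157], 0.68)]
panel search_frame [([0.569, -0.222, 0.014], 0.97), ([0.69, -0.145, 0.061], 0.73)]
panel tip_of [([0.567, -0.224, -0.0], 0.6)]
block search_frame [([0.554, -0.066, 0.044], 0.95), ([0.67, 0.023,
[... 2096 characters left out ...]
0.73)]
cup search_frame [([0.671, 0.038, 0.014], 0.59)]
cup tip_of [([0.768, 0.21, 0.001], 0.61)]
glue search_frame [([0.757, -0.139, 0.084], 0.7)]
glue tip_of [([0.763, -0.157, -0.004], 0.97)]
tin search_frame [([0.767, 0.068, 0.086], 0.9)]
tin tip_of [([0.779, 0.041, -0.0], 0.57), ([0.697, -0.155, 0.002], 0.47)]
jar search_frame [([0.688, -0.134, 0.042], 0.6), ([0.57, -0.214, 0.012], 0.41)]
jar tip_of [([0.762, -0.158, -0.004], 0.71), ([0.696, -0.153, 0.001], 0.57)]
brush search_frame [([0.675, 0.037, 0.017], 0.89), ([0.765, 0.066, 0.086], 0.53)]
brush tip_of [([0.676, -0.0, 0.001], 0.6)]
offcut search_frame [([0.46, -0.04, 0.013], 0.93)]
offcut tip_of [([0.458, -0.049, -0.001], 0.61)]
2.9
```

View pics/top0.png

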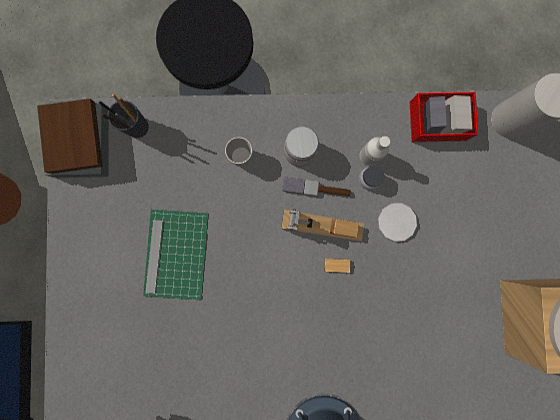

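View pics/side0.png

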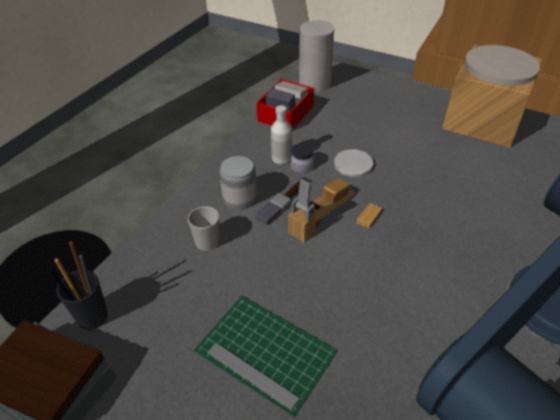

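```bash
cat > h.py <<'E'
from rig import robot
import cv2,numpy as np
from scipy.spatial.transform import Rotation as R
def proj(c,P):
    P=np.atleast_2d(P);W=np.array(c["world_to_cam"]);q=P@W[:3,:3].T+W[:3,3];q=q@np.array(c["mtx"]).T
    return q[:,:2]/q[:,2:]
def ray(c,uv,z):
    W=np.array(c["world_to_cam"]);d=W[:3,:3].T@np.linalg.solve(np.array(c["mtx"]),[*uv,1]);o=-W[:3,:3].T@W[:3,3]
    return o+d*(z-o[2])/d[2]
T0=np.array([.5468,-.1293]);YAW=np.radians(79.5)
def rw(x,y,z,T=None,yaw=None):
    T=T0 if T is None else T; yaw=YAW if yaw is None else yaw
    c,s=np.cos(yaw),np.sin(yaw);return np.array([T[0]+c*x-s*y,T[1]+s*x+c*y,z])
E
python3 - <<'E'
from h import *
t=np.tan(np.radians(14))
out=[]
for n in ("top","side"):
    c=robot.camera(n);im=c["img"][:,:,::-1].copy()
    hsv=cv2.cvtColor(im,cv2.COLOR_BGR2HSV)
    m=((hsv[...,2]>(150 if n=='top' else 110))&(hsv[...,1]<40)).astype(np.uint8)
    p=proj(c,[.57,-.222,.014])[0].astype(int)
    k,l,st,ce=cv2.connectedComponentsWithStats(m)
    i=l[p[1],p[0]];print(n,'panel',st[i],ray(c,ce[i],.012).round(4))
    o=proj(c,[.56,-.06,.03])[0];K=5;w,h=(76,58)
    M=np.float32([[K,0,-K*(o[0]-w)],[0,K,-K*(o[1]-h)]])
    big=cv2.warpAffine(im,M,(2*w*K,2*h*K),flags=cv2.INTER_CUBIC)
    def line(P,col):
        q=(proj(c,np.array(P))-[o[0]-w,o[1]-h])*K+K/2
        cv2.polylines(big,[q.astype(int).reshape(-1,1,2)],False,col,1)
    for s in(-1,1): line([rw(0,.025*s,0),rw(.185,.025*s,.185*t),rw(.185,.025*s,.062),rw(.229,.025*s,.062),rw(.229,.025*s,0)],(0,0,255))
    line([rw(0,-.025,0),rw(0,.025,0)],(0,0,255))
    for x in(.185,.229):line([rw(x,-.025,.062),rw(x,.025,.062)],(255,0,0))
    a=np.linspace(0,2*np.pi,40);line([[.571+.055*np.cos(i),-.222+.055*np.sin(i),.014] for i in a],(0,255,0))
    cv2.imwrite(f"pics/{n}1.png",big)
E
```

```text
top panel [ 378  203   39   38 1138] [ 0.5692 -0.2254  0.012 ]
side panel [334 149  39  28 845] [ 0.5728 -0.2203  0.012 ]
```

View pics/top1.png

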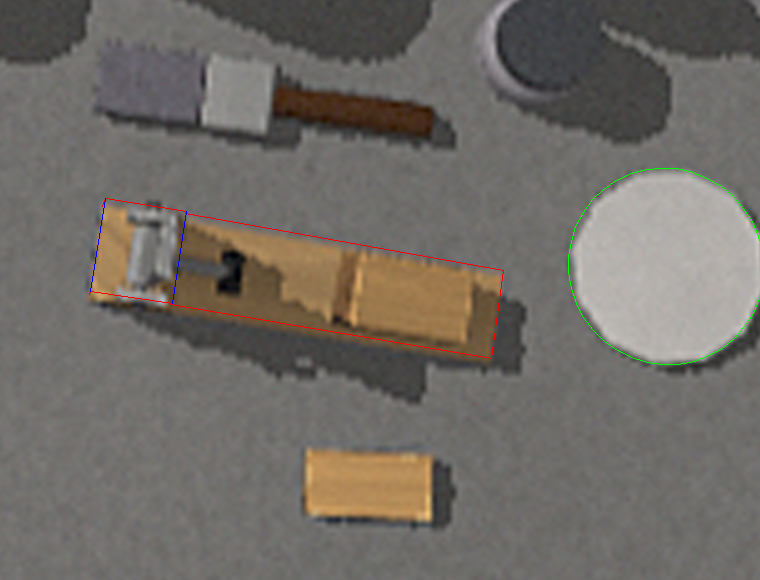

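View pics/side1.png

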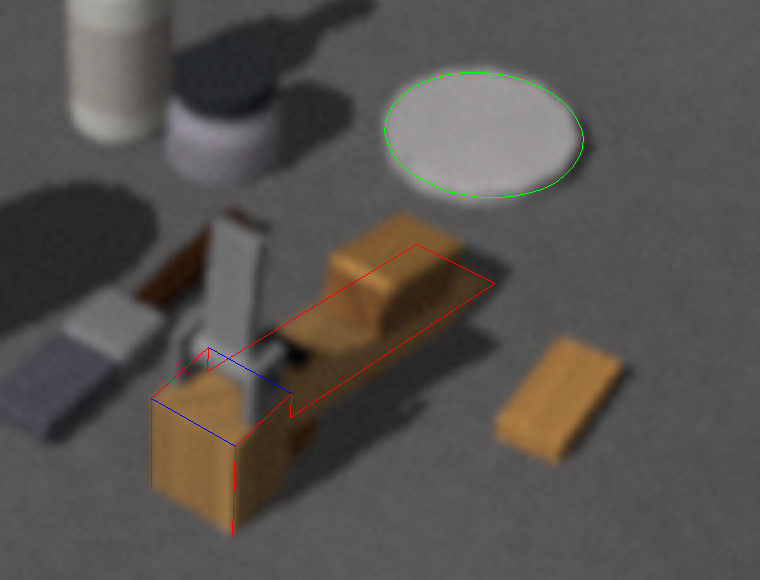

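```bash
sed -i 's/^T0=.*/T0=np.array([.546,-.129]);YAW=np.radians(79.9)/' h.py; cat >> h.py <<'E'
def rot(tilt=14,yaw=None):  # tool x up-plank, z down, tilted to the slope; columns = tool axes
    yaw=YAW if yaw is None else np.radians(yaw)
    return R.from_euler('ZYX',[yaw,-np.radians(tilt),np.pi])
def go(*goals):  # each (pos, R): print rows relative to measured pose
    o=robot.get_obs();p=o['position'];r=R.from_quat(o['tool_rot'])
    print('t',round(o['time'],2),'p',np.round(p,4),'F',np.round(o['ft_force'],1),'w',round(o['grip_width'],4))
    for P,Q in goals:
        print(np.round(r.inv().apply(np.array(P)-p)*1000,1),np.round((r.inv()*Q).as_rotvec(degrees=True),1))
E
python3 - <<'E'
from h import *
print(rot().as_matrix().round(2))
go((rw(.04,-.002,.16),rot()),(rw(.056,-.002,.042),rot()))
E
```

```text
[[ 0.17  0.98  0.04]
 [ 0.96 -0.18  0.24]
 [ 0.24  0.   -0.97]]
t 3.0 p [0.143  0.6084 0.2445] F [0.  0.1 0.3] w 0.0867
[-560.9 -585.6   84.6] [-10.6  11.2  86.4]
[-560.  -569.6  202.6] [-10.6  11.2  86.4]
```

move_arm:
  series: "-561 -586 40 -10.6 11.2 86.4;-561 -586 40 -10.6 11.2 86.4;-561 -586 40 -10.6 11.2 86.4;-561 -586 40 -10.6 11.2 86.4;-561 -586 40 -10.6 11.2 86.4;-561 -586 40 -10.6 11.2 86.4;-561 -586 40 -10.6 11.2 86.4;-561 -586 40 -10.6 11.2 86.4"
  jaw: 1

```text
time: 3.67
position: [0.3129, 0.3201, 0.2285]
tool_rot: [0.572, 0.816, 0.066, -0.054]
ft_force: [0.7, -0.2, 0.2]
grip_width: 0.087
grip_force: 0.0
```

```bash
python3 - <<'E'
from h import *
go((rw(.035,-.002,.16),rot()),(rw(.056,-.002,.042),rot()))
E
```

```text
t 3.67 p [0.3129 0.3201 0.2285] F [ 0.7 -0.2  0.2] w 0.087
[-477.5   83.9   -5.7] [-3.6  3.8 29.7]
[-478.8   89.   114.1] [-3.6  3.8 29.7]
```

move_arm:
  series: "-477 84 -6 -3.6 3.8 29.7;-477 84 -6 -3.6 3.8 29.7;-477 84 -6 -3.6 3.8 29.7;-477 84 -6 -3.6 3.8 29.7;-477 84 -6 -3.6 3.8 29.7;-477 84 -6 -3.6 3.8 29.7;-477 84 -6 -3.6 3.8 29.7;-477 84 -6 -3.6 3.8 29.7"

```text
time: 4.33
position: [0.4804, 0.0349, 0.1815]
tool_rot: [0.76, 0.639, 0.093, -0.078]
ft_force: [1.7, 1.8, 0.6]
grip_width: 0.0871
grip_force: 0.0
```

```bash
python3 - <<'E'
from h import *
go((rw(.035,-.002,.16),rot()),(rw(.056,-.002,.042),rot()))
E
```

```text
t 4.33 p [0.4804 0.0349 0.1815] F [1.7 1.8 0.6] w 0.0871
[-117.1   94.8   -6.7] [-0.   0.1  0.3]
[-125.    94.8  112.9] [-0.   0.1  0.3]
```

move_arm:
  series: "-117 95 -7 0 0 0;-117 95 -7 0 0 0;-117 95 -7 0 0 0;-117 95 -7 0 0 0;-125 95 60 0 0 0;-125 95 60 0 0 0;-125 95 60 0 0 0"

```text
time: 4.92
position: [0.552, -0.0834, 0.0889]
tool_rot: [0.76, 0.639, 0.091, -0.082]
ft_force: [-1.0, 1.1, -0.9]
grip_width: 0.0873
grip_force: 0.0
```

```bash
python3 - <<'E'
from h import *
go((rw(.056,-.002,.042),rot()))
out=[]
for n in("top","side"):
    c=robot.camera(n)
    for t in("block",):
        print(n,[(np.round(d['xyz'],3).tolist(),round(d['p'],2)) for d in robot.tip_of(c,t)[:2]])
    o=proj(c,[.56,-.06,.03])[0];K=4;w,h=(50,58)
    M=np.float32([[K,0,-K*(o[0]-w)],[0,K,-K*(o[1]-h)]])
    out.append(cv2.warpAffine(c["img"][:,:,::-1],M,(2*w*K,2*h*K),flags=cv2.INTER_CUBIC))
cv2.imwrite("pics/a.png",np.hstack(out))
E
```

```text
t 4.92 p [ 0.552  -0.0834  0.0889] F [-1.   1.1 -0.9] w 0.0873
[-1.7  4.6 47.9] [-0.6 -0.   0.1]
top [([0.558, -0.07, 0.015], 0.81), ([0.586, 0.066, 0.083], 0.41)]
side []
```

View pics/a.png

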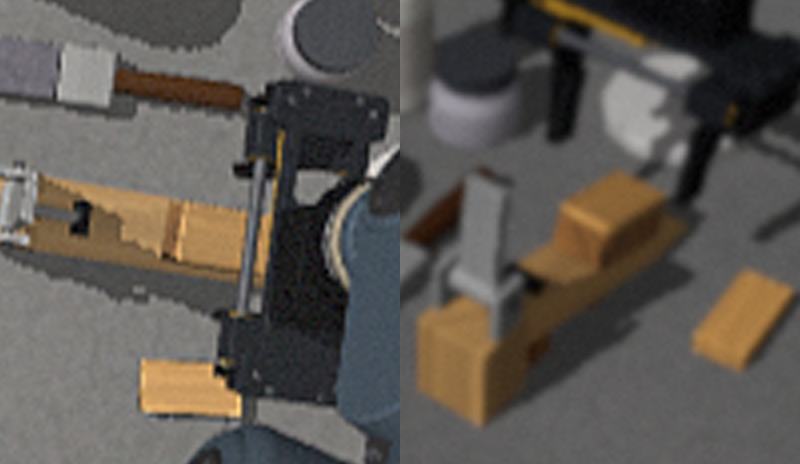

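The gripper straddles the plank at the toe side of the block, fingers at about (565,110) and (695,170) in the side crop, clear of the offcut. Going down and gripping.

move_arm:
  series: "-1 4 24 0 0 0;-1 4 48 0 0 0;-1 4 48 0 0 0;-1 4 48 0 0 0"

```text
time: 5.45
position: [0.5608, -0.0742, 0.0475]
tool_rot: [0.759, 0.64, 0.093, -0.078]
ft_force: [-0.5, 0.8, 0.2]
grip_width: 0.0871
grip_force: 0.0
```

move_arm:
  series: "0 0 0 0 0 0;0 0 0 0 0 0;0 0 0 0 0 0;0 0 0 0 0 0;0 0 0 0 0 0;0 0 0 0 0 0"
  jaw: 0.3
  newtons: 25

```text
time: 5.95
position: [0.5608, -0.0748, 0.0468]
tool_rot: [0.759, 0.639, 0.093, -0.078]
ft_force: [-0.4, -0.0, 0.2]
grip_width: 0.0548
grip_force: 0.0
```

```bash
python3 - <<'E'
from h import *
go((rw(.056,-.002,.042),rot()),(rw(.04,-.002,.16),rot()),([.5,.374,.16],rot(0)),([.5,.374,.032],rot(0)))
E
```

```text
t 5.95 p [ 0.5608 -0.0748  0.0468] F [-0.4 -0.   0.2] w 0.0548
[-1.1 -3.1  4.7] [-0.   0.1  0.3]
[  11.7   -3.1 -113.7] [-0.   0.1  0.3]
[ 446.4 -136.2   -6.3] [  0.  -13.9   0.3]
[ 415.7 -136.3  118. ] [  0.  -13.9   0.3]
```

move_arm:
  series: "0 -2 4 0 0 0;0 -2 4 0 0 0;0 -2 4 0 0 0;0 -2 4 0 0 0;0 -2 4 0 0 0;0 -2 4 0 0 0"

```text
time: 6.45
position: [0.5589, -0.0733, 0.0424]
tool_rot: [0.759, 0.639, 0.093, -0.078]
ft_force: [-0.3, 0.1, -1.1]
grip_width: 0.0397
grip_force: 25.0
```

```bash
python3 - <<'E'
from h import *
go((rw(.04,-.002,.2),rot()),(rw(.10,.02,.23),rot(5)),([.5,.374,.22],rot(0)))
E
```

```text
t 6.45 p [ 0.5589 -0.0733  0.0424] F [-0.3  0.1 -1.1] w 0.0397
[  21.2   -1.  -157. ] [-0.1  0.1  0.3]
[  86.8  -22.7 -171.7] [-0.1 -8.9  0.3]
[ 460.8 -134.   -68.9] [ -0.  -13.9   0.3]
```

move_arm:
  series: "0 0 -30 0 0 0;10 0 -70 0 0 0;15 0 -110 0 0 0;21 -5 -150 0 0 0;50 -15 -165 0 -5 0;87 -23 -172 0 -9 0;127 -34 -160 0 -12 0;167 -46 -150 0 -14 0"

```text
time: 7.12
position: [0.5359, 0.0571, 0.2302]
tool_rot: [0.765, 0.643, 0.0, 0.003]
ft_force: [0.5, 1.2, -2.4]
grip_width: 0.0401
grip_force: 25.0
```

```bash
python3 - <<'E'
from h import *
go(([.5,.374,.15],rot(0)),([.5,.374,.033],rot(0)))
E
```

```text
t 7.12 p [0.5359 0.0571 0.2302] F [ 0.5  1.2 -2.4] w 0.0401
[306.2 -90.3  78.8] [0.3 0.2 0.2]
[306.6 -90.9 195.7] [0.3 0.2 0.2]
```

move_arm:
  series: "306 -90 10 0 0 0;306 -90 10 0 0 0;306 -90 20 0 0 0;306 -90 30 0 0 0;306 -90 50 0 0 0;306 -90 70 0 0 0;306 -90 90 0 0 0;306 -90 110 0 0 0"

```text
time: 7.78
position: [0.5008, 0.363, 0.1351]
tool_rot: [0.764, 0.645, 0.002, 0.001]
ft_force: [0.7, 0.2, -1.1]
grip_width: 0.0398
grip_force: 25.0
```

```bash
python3 - <<'E'
from h import *
go(([.5,.374,.045],rot(0)),([.5,.374,.032],rot(0)))
for n in("top",):
    c=robot.camera(n)
    for t in("mat","rule","block"):
      for f in(robot.search_frame,robot.tip_of):
        print(n,t,[(np.round(d['xyz'],3).tolist(),round(d['p'],2)) for d in f(c,t)[:1]])
E
```

```text
t 7.78 p [0.5008 0.363  0.1351] F [ 0.7  0.2 -1.1] w 0.0398
[10.5 -3.  90.1] [ 0.3 -0.1  0.4]
[ 10.4  -3.1 103.1] [ 0.3 -0.1  0.4]
top mat [([0.516, 0.345, 0.004], 0.57)]
top mat [([0.498, 0.393, -0.002], 0.95)]
top rule [([0.578, 0.065, 0.087], 0.72)]
top rule []
top block [([0.495, 0.333, 0.144], 0.68)]
top block [([0.5, 0.361, 0.107], 0.66)]
```

move_arm:
  series: "4 -1 30 0 0 0;4 -1 55 0 0 0;4 -1 75 0 0 0;4 -1 75 0 0 0;4 -1 75 0 0 0"

```text
time: 8.55
position: [0.5005, 0.3622, 0.0597]
tool_rot: [0.765, 0.643, -0.001, 0.001]
ft_force: [1.0, -0.2, 0.0]
grip_width: 0.0398
grip_force: 25.0
```

move_arm:
  series: "9 0 10 0 0 0;9 0 20 0 0 0;9 0 25 0 0 0;9 0 28 0 0 0;9 0 28 0 0 0;9 0 28 0 0 0"

```text
time: 9.05
position: [0.5012, 0.3721, 0.0308]
tool_rot: [0.765, 0.644, -0.001, 0.001]
ft_force: [0.6, 0.7, -0.2]
grip_width: 0.04
grip_force: 25.0
```

move_arm:
  series: "0 0 1 0 0 0;0 0 2 0 0 0;0 0 2 0 0 0"

```text
time: 9.3
position: [0.5016, 0.3722, 0.0299]
tool_rot: [0.765, 0.644, -0.0, 0.001]
ft_force: [-1.0, -0.5, 4.1]
grip_width: 0.0397
grip_force: 25.0
```

move_arm:
  series: "0 0 2 0 0 0;0 0 2 0 0 0;0 0 2 0 0 0;0 0 2 0 0 0;0 0 2 0 0 0"
  jaw: 0.85

```text
time: 9.72
position: [0.5013, 0.3721, 0.0268]
tool_rot: [0.765, 0.644, -0.001, 0.001]
ft_force: [0.0, -0.7, -0.1]
grip_width: 0.0653
grip_force: 0.0
```

move_arm:
  series: "0 0 -25 0 0 0;0 0 -60 0 0 0;0 0 -100 0 0 0;0 0 -140 0 0 0;0 0 -180 0 0 0;-41 0 -190 0 0 0;-82 0 -190 0 0 0"
  jaw: 0

```text
time: 10.3
position: [0.4904, 0.2935, 0.2218]
tool_rot: [0.764, 0.646, 0.005, 0.003]
ft_force: [1.1, -0.2, -0.1]
grip_width: 0.0345
grip_force: 0.0
```

```bash
python3 - <<'E'
from h import *
# handle contact for opening: finger centre x = hinge + r sin(th-.22) -4-10 ; 
go((rw(.13,.0,.20),rot(0)),(rw(.155,.0,.152),rot(0)))
for n in("top","side"):
    c=robot.camera(n);cv2.imwrite(f"pics/{n}2.png",c["img"][:,:,::-1])
    for t in("block","clamp_handle","clamp_hinge"):
        print(n,t,[(np.round(d['xyz'],3).tolist(),round(d['p'],2)) for d in robot.tip_of(c,t)[:2]])
E
```

```text
t 10.3 p [0.4904 0.2935 0.2218] F [ 1.1 -0.2 -0.1] w 0.0345
[-277.5  125.9   22. ] [ 0.6 -0.2  0.5]
[-252.7  125.6   70.1] [ 0.6 -0.2  0.5]
top block []
top clamp_handle [([0.58, 0.065, 0.156], 0.5)]
top clamp_hinge [([0.585, 0.068, 0.084], 0.71), ([0.779, 0.043, 0.0], 0.5)]
side block [([0.498, 0.368, 0.004], 0.75)]
side clamp_handle []
side clamp_hinge []
```

View pics/side2.png

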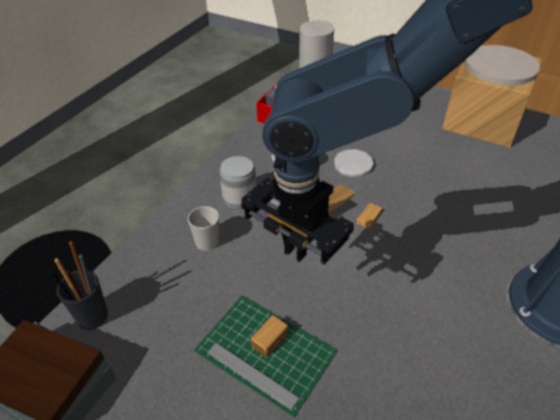

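The block lies on the mat at (270,335), clear of the rule at about (250,375). Next: the lever.

move_arm:
  series: "-40 20 -15 0 0 0;-80 38 -20 0 0 0;-120 56 -20 0 0 0;-160 74 -20 0 0 0;-200 92 -20 0 0 0;-240 110 -20 0 0 0;-278 125 -10 0 0 0;-278 125 10 0 0 0"

```text
time: 11.37
position: [0.5684, -0.0084, 0.2101]
tool_rot: [0.765, 0.643, 0.002, 0.005]
ft_force: [0.1, 0.4, 0.4]
grip_width: 0.0006
grip_force: 0.0
```

```bash
python3 - <<'E'
from h import *
go((rw(.15,-.001,.149),rot(0)),(rw(.19,-.001,.149),rot(0)),(rw(.236,-.001,.149),rot(0)))
E
```

```text
t 11.37 p [ 0.5684 -0.0084  0.2101] F [0.1 0.4 0.4] w 0.0006
[27.6 -0.5 61. ] [0.6 0.2 0.2]
[67.6 -0.3 60.8] [0.6 0.2 0.2]
[113.6  -0.2  60.7] [0.6 0.2 0.2]
```

move_arm:
  series: "20 0 30 0 0 0;27 0 61 0 0 0;27 0 61 0 0 0;38 0 61 0 0 0;48 0 61 0 0 0;58 0 61 0 0 0;68 0 61 0 0 0;68 0 61 0 0 0"

```text
time: 12.03
position: [0.5764, 0.0654, 0.1483]
tool_rot: [0.764, 0.645, 0.001, 0.002]
ft_force: [0.4, 0.3, 0.4]
grip_width: 0.0002
grip_force: 0.0
```

```bash
python3 - <<'E'
from h import *
go((rw(.236,-.001,.149),rot(0)),(rw(.24,-.001,.149),rot(0)))
c=robot.camera("side")
print([(np.round(d['xyz'],3).tolist(),round(d['p'],2)) for d in robot.tip_of(c,"clamp_handle")[:2]])
E
```

```text
t 12.03 p [0.5764 0.0654 0.1483] F [0.4 0.3 0.4] w 0.0002
[39.2  5.5 -0.7] [0.3 0.1 0.5]
[43.2  5.5 -0.7] [0.3 0.1 0.5]
[([0.584, 0.089, 0.156], 0.77), ([0.493, 0.45, 0.004], 0.28)]
```

move_arm:
  series: "10 4 0 0 0 0;20 5 0 0 0 0;28 5 0 0 0 0;34 5 0 0 0 0;39 5 0 0 0 0;41 5 0 0 0 0;41 5 0 0 0 0"

```text
time: 12.72
position: [0.5865, 0.0988, 0.1466]
tool_rot: [0.764, 0.646, -0.004, 0.004]
ft_force: [-2.8, -13.9, 3.1]
grip_width: 0.0006
grip_force: 6.3
```

```bash
python3 - <<'E'
from h import *
go((rw(.24,-.001,.149),rot(0)))
for n in("top","side"):
  c=robot.camera(n)
  for t in("clamp_handle","clamp_hinge"): print(n,t,[(np.round(d['xyz'],3).tolist(),round(d['p'],2)) for d in robot.tip_of(c,t)[:2]])
E
```

```text
t 12.72 p [0.5865 0.0988 0.1466] F [ -2.8 -13.9   3.1] w 0.0006
[ 8.6  1.2 -2.5] [-0.   0.6  0.5]
top clamp_handle [([0.498, 0.396, -0.0], 0.66)]
top clamp_hinge [([0.586, 0.069, 0.082], 0.76), ([0.498, 0.458, 0.002], 0.67)]
side clamp_handle [([0.59, 0.128, 0.134], 0.73)]
side clamp_hinge [([0.583, 0.073, 0.085], 0.88)]
```

move_arm:
  series: "-10 0 -5 0 0 0;-25 0 -40 0 0 0;-60 0 -60 0 0 0;-95 10 -60 0 0 0;-135 30 -60 0 0 0;-170 50 -60 0 0 0;-205 70 -60 0 0 0;-240 90 -60 0 0 0"

```text
time: 13.68
position: [0.6357, -0.1501, 0.2074]
tool_rot: [0.765, 0.644, 0.0, 0.001]
ft_force: [0.6, 0.3, 0.2]
grip_width: 0.0003
grip_force: 0.0
```

```bash
python3 - <<'E'
from h import *
go((rw(-.0884,-.13,.15),rot(0)),(rw(-.0884,-.13,.028),rot(0)),(rw(-.0884,-.095,.028),rot(0)))
c=robot.camera("side")
print([(np.round(d['xyz'],3).tolist(),round(d['p'],2)) for t in("panel","clamp_handle","jar") for d in robot.tip_of(c,t)[:1]])
E
```

```text
t 13.68 p [ 0.6357 -0.1501  0.2074] F [0.6 0.3 0.2] w 0.0003
[-83.6  37.5  57.5] [0.1 0.  0.3]
[-83.5  37.3 179.5] [0.1 0.  0.3]
[-83.3   2.3 179.4] [0.1 0.  0.3]
[([0.59, 0.127, 0.135], 0.69), ([0.696, -0.154, 0.0], 0.85)]
```

move_arm:
  series: "-41 20 0 0 0 0;-83 37 15 0 0 0;-83 37 55 0 0 0;-83 37 95 0 0 0;-83 37 130 0 0 0;-83 37 160 0 0 0;-83 37 178 0 0 0;-83 37 178 0 0 0"

```text
time: 14.55
position: [0.6551, -0.2337, 0.0251]
tool_rot: [0.764, 0.645, -0.001, -0.003]
ft_force: [1.0, -0.2, -0.5]
grip_width: 0.0004
grip_force: 0.0
```

```bash
python3 - <<'E'
from h import *
go((rw(-.0884,-.09,.028),rot(0)),(rw(-.0884,-.069,.028),rot(0)))
for n in("top","side"):
  c=robot.camera(n)
  im=c["img"][:,:,::-1];hsv=cv2.cvtColor(im,cv2.COLOR_BGR2HSV)
  print(n,[(np.round(d['xyz'],3).tolist(),round(d['p'],2)) for d in robot.tip_of(c,"panel")[:2]])
E
```

```text
t 14.55 p [ 0.6551 -0.2337  0.0251] F [ 1.  -0.2 -0.5] w 0.0004
[ -4.2 -35.8  -2.7] [-0.4 -0.1  0.4]
[ -4.  -56.8  -2.6] [-0.4 -0.1  0.4]
top [([0.671, 0.0, -0.0], 0.45)]
side [([0.572, -0.222, -0.004], 0.9)]
```

move_arm:
  series: "-4 -12 -3 0 0 0;-4 -22 -3 0 0 0;-4 -30 -3 0 0 0;-4 -38 -3 0 0 0;-4 -46 -3 0 0 0;-4 -52 -3 0 0 0;-4 -57 -3 0 0 0;-4 -57 -3 0 0 0"

```text
time: 15.42
position: [0.6018, -0.2326, 0.0342]
tool_rot: [0.765, 0.644, 0.0, 0.004]
ft_force: [2.5, -0.5, 5.2]
grip_width: 0.0003
grip_force: 2.4
```

move_arm:
  series: "0 25 0 0 0 0;0 35 -40 0 0 0;0 35 -80 0 0 0;-40 60 -120 0 0 0;-75 60 -130 0 0 0;-75 60 -130 0 0 0"

```text
time: 15.92
position: [0.6482, -0.3212, 0.1668]
tool_rot: [0.765, 0.644, -0.001, 0.006]
ft_force: [0.6, -0.3, 0.3]
grip_width: 0.0005
grip_force: 0.0
```

```bash
python3 - <<'E'
from h import *
go()
def rf(p): d=np.array(p[:2])-T0;c,s=np.cos(YAW),np.sin(YAW);return np.round([c*d[0]+s*d[1],-s*d[0]+c*d[1]],4)
for n in("top","side"):
    c=robot.camera(n);im=c["img"][:,:,::-1];cv2.imwrite(f"pics/{n}3.png",im)
    hsv=cv2.cvtColor(im,cv2.COLOR_BGR2HSV)
    m=((hsv[...,2]>(150 if n=='top' else 110))&(hsv[...,1]<40)).astype(np.uint8)
    p=proj(c,rw(-.0884,0,.014))[0].astype(int)
    k,l,st,ce=cv2.connectedComponentsWithStats(m);i=l[p[1],p[0]]
    P=ray(c,ce[i],.012);print(n,st[i],P.round(4),rf(P),[(rf(d['xyz']),round(d['p'],2)) for d in robot.tip_of(c,"panel")[:2]])
E
```

```text
t 15.92 p [ 0.6482 -0.3212  0.1668] F [ 0.6 -0.3  0.3] w 0.0005
top [ 377  214   38   39 1159] [ 0.5379 -0.2198  0.012 ] [-0.0908 -0.008 ] [(array([-0.0917, -0.0115]), 0.56)]
side [343 153  40  29 888] [ 0.5413 -0.215   0.012 ] [-0.0855 -0.0105] [(array([-0.0844, -0.0112]), 0.6)]
```

```bash
python3 - <<'E'
from h import *
go((rw(-.18,-.0095,.12),rot(0)),(rw(-.18,-.0095,.028),rot(0)))
E
```

```text
t 16.12 p [ 0.6447 -0.314   0.1606] F [ 0.7  0.1 -0.9] w 0.0001
[ -14.7 -120.1   41.1] [-0.2 -0.   0.3]
[ -14.8 -119.7  133.1] [-0.2 -0.   0.3]
```

move_arm:
  series: "-15 -40 0 0 0 0;-15 -80 0 0 0 0;-15 -120 20 0 0 0;-15 -120 60 0 0 0;-15 -120 100 0 0 0;-15 -120 120 0 0 0;-15 -120 131 0 0 0;-15 -120 131 0 0 0"
  jaw: 0.87

```text
time: 16.78
position: [0.5233, -0.3065, 0.0275]
tool_rot: [0.764, 0.645, -0.001, -0.004]
ft_force: [-0.9, 0.3, 0.6]
grip_width: 0.0456
grip_force: 0.0
```

```bash
python3 - <<'E'
from h import *
go((rw(-.14,-.0095,.028),rot(0)),(rw(-.10,0,.028),rot(0)),(rw(-.06,0,.028),rot(0)))
E
```

```text
t 16.78 p [ 0.5233 -0.3065  0.0275] F [-0.9  0.3  0.6] w 0.0456
[38.7  1.  -0.4] [-0.4 -0.2  0.4]
[78.8 -8.2 -0.2] [-0.4 -0.2  0.4]
[ 1.188e+02 -8.000e+00 -1.000e-01] [-0.4 -0.2  0.4]
```

move_arm:
  series: "0 0 0 0 0 0;0 0 0 0 0 0;0 0 0 0 0 0;5 0 0 0 0 0;12 0 0 0 0 0;20 1 0 0 0 0;30 1 0 0 0 0;38 1 0 0 0 0"

```text
time: 17.45
position: [0.5333, -0.2712, 0.0313]
tool_rot: [0.765, 0.644, -0.001, 0.0]
ft_force: [0.0, 0.1, 0.1]
grip_width: 0.0755
grip_force: 0.0
```

move_arm:
  series: "6 -1 0 0 0 0;12 -3 0 0 0 0;18 -5 0 0 0 0;24 -7 0 0 0 0;30 -8 0 0 0 0;36 -9 0 0 0 0;42 -9 0 0 0 0;42 -9 0 0 0 0"

```text
time: 18.12
position: [0.5313, -0.2285, 0.031]
tool_rot: [0.765, 0.644, -0.001, 0.0]
ft_force: [0.4, -0.2, 0.1]
grip_width: 0.0757
grip_force: 0.1
```

```bash
cat >> h.py <<'E'
def rf(p): d=np.array(p[:2])-T0;c,s=np.cos(YAW),np.sin(YAW);return np.round([c*d[0]+s*d[1],-s*d[0]+c*d[1]],4)
def show(name,o=None,K=4,w=50,h=58):
    out=[]
    for n in("top","side"):
        c=robot.camera(n);im=c["img"][:,:,::-1]
        for t in("panel","clamp_handle"):
          print(n,t,[(rf(d['xyz']),np.round(d['xyz'][2],3),round(d['p'],2)) for f in (robot.tip_of,robot.search_frame) for d in f(c,t)[:1]])
        q=proj(c,o)[0]
        out.append(cv2.warpAffine(im,np.float32([[K,0,-K*(q[0]-w)],[0,K,-K*(q[1]-h)]]),(2*w*K,2*h*K),flags=cv2.INTER_CUBIC))
    cv2.imwrite(f"pics/{name}.png",np.hstack(out))
E
python3 - <<'E'
from h import *
print(rf(robot.get_obs()['position']))
go((rw(-.06,0,.028),rot(0)),(rw(-.02,0,.028),rot(0)))
show("b",rw(.0,0,.02))
E
```

```text
[-0.1005 -0.003 ]
t 18.12 p [ 0.5313 -0.2285  0.031 ] F [ 0.4 -0.2  0.1] w 0.0757
[40.5 -2.8  2.9] [-0.   0.1  0.3]
[80.5 -2.5  2.9] [-0.   0.1  0.3]
top panel [(array([-0.0494, -0.0026]), np.float64(-0.001), 0.65), (array([-0.0454,  0.0026]), np.float64(0.015), 0.93)]
top clamp_handle [(array([0.2577, 0.0031]), np.float64(0.132), 0.57), (array([0.2134, 0.0089]), np.float64(0.106), 0.72)]
side panel [(array([-0.0504, -0.0031]), np.float64(-0.002), 0.78), (array([-0.0403,  0.001 ]), np.float64(0.014), 0.68)]
side clamp_handle [(array([2.57e-01, 2.00e-04]), np.float64(0.136), 0.51), (array([0.2044, 0.0053]), np.float64(0.105), 0.81)]
```

View pics/b.png

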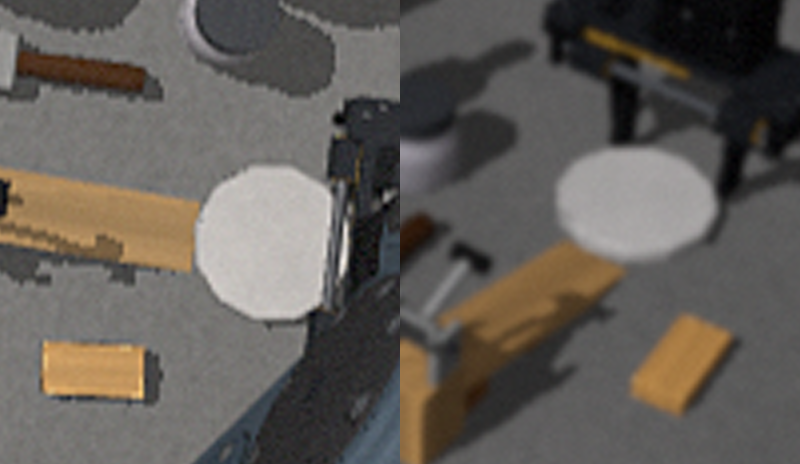

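move_arm:
  series: "10 -1 3 0 0 0;20 -2 3 0 0 0;30 -3 3 0 0 0;40 -3 3 0 0 0;50 -3 3 0 0 0;60 -3 2 0 0 0;70 -3 1 0 0 0;80 -3 0 0 0 0"

```text
time: 19.28
position: [0.5411, -0.1481, 0.0303]
tool_rot: [0.765, 0.644, -0.001, -0.001]
ft_force: [-0.6, -0.5, -1.1]
grip_width: 0.0758
grip_force: 0.6
```

```bash
python3 - <<'E'
from h import *
print(rf(robot.get_obs()['position']))
go((rw(.02,0,.030),rot(0)),(rw(.06,0,.036),rot(0)))
show("c",rw(.05,0,.02))
E
```

```text
[-0.0196  0.0015]
t 19.28 p [ 0.5411 -0.1481  0.0303] F [-0.6 -0.5 -1.1] w 0.0758
[39.6  1.7  0.3] [-0.2  0.   0.3]
[79.6  1.9 -5.7] [-0.2  0.   0.3]
top panel [(array([0.0314, 0.0029]), np.float64(0.01), 0.94), (array([ 0.0401, -0.0002]), np.float64(0.026), 0.81)]
top clamp_handle [(array([0.5664, 0.1546]), np.float64(0.005), 0.61)]
side panel [(array([0.0317, 0.0012]), np.float64(0.013), 0.92), (array([0.0449, 0.0046]), np.float64(0.023), 0.84)]
side clamp_handle [(array([ 0.2585, -0.0022]), np.float64(0.135), 0.55), (array([0.2038, 0.0054]), np.float64(0.103), 0.61)]
```

View pics/c.png

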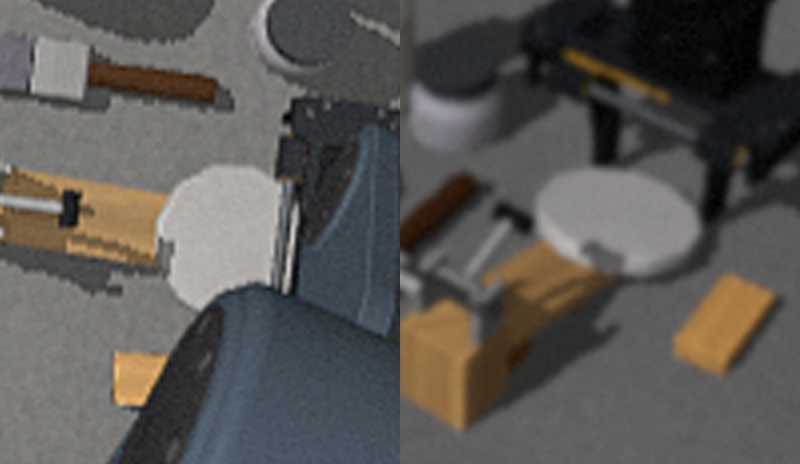

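The panel is climbing squarely (centre about (225,237) in the top crop), fingers straddling the plank. I continue.

move_arm:
  series: "10 1 0 0 0 0;20 1 0 0 0 0;30 1 -1 0 0 0;40 1 -2 0 0 0;50 1 -4 0 0 0;60 1 -5 0 0 0;68 1 -7 0 0 0;74 1 -8 0 0 0"

```text
time: 20.45
position: [0.5583, -0.0799, 0.0412]
tool_rot: [0.764, 0.646, -0.0, 0.005]
ft_force: [-3.7, -14.7, 12.8]
grip_width: 0.0756
grip_force: 8.7
```

```bash
python3 - <<'E'
from h import *
print(rf(robot.get_obs()['position']))
go((rw(.083,0,.040),rot(0)))
show("d",rw(.1,0,.02))
E
```

```text
[ 0.0505 -0.0035]
t 20.45 p [ 0.5583 -0.0799  0.0412] F [ -3.7 -14.7  12.8] w 0.0756
[32.5 -3.2  1. ] [0.4 0.4 0.5]
top panel [(array([ 0.1005, -0.0007]), np.float64(0.023), 0.81), (array([ 0.1062, -0.0002]), np.float64(0.042), 0.6)]
top clamp_handle [(array([0.2574, 0.0004]), np.float64(0.134), 0.83), (array([0.2137, 0.0027]), np.float64(0.102), 0.91)]
side panel [(array([ 0.099 , -0.0032]), np.float64(0.026), 0.7), (array([0.1118, 0.0074]), np.float64(0.036), 0.78)]
side clamp_handle [(array([0.2553, 0.0012]), np.float64(0.133), 0.54), (array([0.2024, 0.0094]), np.float64(0.102), 0.48)]
```

View pics/d.png

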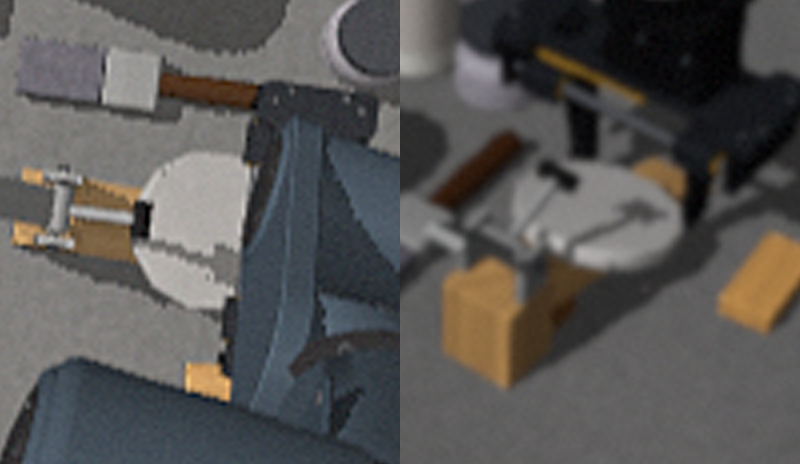

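The panel (front rim near (140,215) in the top crop) is jamming because the upright fingers rise less than the slope and drag it down. I'll back off, tilt the tool to the slope and push along it.

move_arm:
  series: "-5 0 -1 0 0 0;-12 -1 -1 0 0 0;-12 -2 -1 0 7 0;-12 -2 -1 0 14 0;-12 -2 -1 0 14 0;-12 -2 -1 0 14 0"

```text
time: 21.45
position: [0.5509, -0.0904, 0.0391]
tool_rot: [0.761, 0.638, 0.092, -0.078]
ft_force: [-0.5, -0.7, -0.1]
grip_width: 0.0755
grip_force: 0.0
```

```bash
cat >> h.py <<'E'
a=np.radians(14)
def sl(s,y,n): return rw(s*np.cos(a)-n*np.sin(a),y,s*np.sin(a)+n*np.cos(a))
def sf(p): x,y=rf(p);return np.round([x*np.cos(a)+p[2]*np.sin(a),y,p[2]*np.cos(a)-x*np.sin(a)],4)
E
python3 - <<'E'
from h import *
print(sf(robot.get_obs()['position']))
go((sl(.06,0,.029),rot()),(sl(.088,0,.029),rot()))
for n in("top","side"):
    c=robot.camera(n);print([(sf(d['xyz']),round(d['p'],2)) for d in robot.tip_of(c,"panel")[:1]])
E
```

```text
[0.0472 0.002  0.0285]
t 21.45 p [ 0.5509 -0.0904  0.0391] F [-0.5 -0.7 -0.1] w 0.0755
[12.8  2.  -0.5] [-0.1  0.2  0.1]
[40.8  2.  -0.6] [-0.1  0.2  0.1]
[(array([ 0.1032,  0.0012, -0.0005]), 0.74)]
[(array([ 0.1061, -0.0023,  0.0006]), 0.72)]
```

move_arm:
  series: "4 2 0 0 0 0;9 2 0 0 0 0;14 2 0 0 0 0;19 2 0 0 0 0;24 2 0 0 0 0;29 2 0 0 0 0;33 2 0 0 0 0;33 2 0 0 0 0"

```text
time: 22.32
position: [0.5591, -0.0569, 0.048]
tool_rot: [0.759, 0.64, 0.093, -0.078]
ft_force: [-0.8, 0.3, -0.6]
grip_width: 0.0755
grip_force: 0.0
```

```bash
python3 - <<'E'
from h import *
print(sf(robot.get_obs()['position']))
go((sl(.088,0,.029),rot()))
for n in("top","side"):
    c=robot.camera(n);print([(sf(d['xyz']),round(d['p'],2)) for d in robot.tip_of(c,"panel")[:1]])
E
```

```text
[ 0.0827 -0.0002  0.0288]
t 22.32 p [ 0.5591 -0.0569  0.048 ] F [-0.8  0.3 -0.6] w 0.0755
[ 5.3 -0.2 -0.2] [-0.1  0.1  0.3]
[(array([ 0.1337,  0.0027, -0.0013]), 0.78)]
[(array([ 0.1328, -0.0029,  0.0006]), 0.66)]
```

move_arm:
  series: "1 0 0 0 0 0;2 0 0 0 0 0;3 0 0 0 0 0;4 0 0 0 0 0;4 0 0 0 0 0"

```text
time: 22.93
position: [0.5598, -0.0542, 0.0486]
tool_rot: [0.759, 0.639, 0.093, -0.078]
ft_force: [0.0, -0.8, -0.1]
grip_width: 0.0757
grip_force: 0.4
```

move_arm:
  series: "1 0 0 0 0 0;2 0 0 0 0 0;3 0 0 0 0 0;4 0 0 0 0 0;4 0 0 0 0 0"

```text
time: 23.35
position: [0.5606, -0.0509, 0.0495]
tool_rot: [0.759, 0.64, 0.092, -0.077]
ft_force: [-0.9, -3.7, -1.9]
grip_width: 0.0761
grip_force: 1.8
```

move_arm:
  series: "1 0 0 0 0 0;2 0 0 0 0 0;2 0 0 0 0 0"

```text
time: 23.6
position: [0.5609, -0.0505, 0.0498]
tool_rot: [0.759, 0.64, 0.091, -0.076]
ft_force: [-2.5, -8.6, -2.6]
grip_width: 0.0756
grip_force: 4.0
```

```bash
python3 - <<'E'
from h import *
print(sf(robot.get_obs()['position']))
for n in("top","side","top","side"):
    c=robot.camera(n);print([(sf(d['xyz']),round(d['p'],2)) for d in robot.tip_of(c,"panel")[:1]])
E
```

```text
[ 0.0896 -0.0009  0.029 ]
[(array([ 0.1377,  0.0004, -0.0018]), 0.68)]
[(array([ 0.1413, -0.    , -0.0034]), 0.64)]
[(array([ 0.1386, -0.0018, -0.0018]), 0.96)]
[(array([ 1.38e-01, -1.00e-04,  2.00e-03]), 0.59)]
```

move_arm:
  series: "-3 0 0 0 0 0;-8 0 0 0 0 0;-20 0 0 0 0 0;-30 0 -5 0 0 0;-40 0 -30 0 0 0;-40 0 -70 0 -4 0;-40 0 -110 0 -9 0;-30 0 -150 0 -14 0"

```text
time: 24.67
position: [0.5489, -0.116, 0.1898]
tool_rot: [0.767, 0.642, -0.003, 0.002]
ft_force: [0.9, 0.2, -0.0]
grip_width: 0.0757
grip_force: 0.0
```

```bash
python3 - <<'E'
from h import *
print(sf(robot.get_obs()['position']))
go((rw(.25,-.001,.21),rot(0)),(rw(.30,-.001,.19),rot(0)),(rw(.30,-.001,.127),rot(0)))
for n in("top","side"):
    c=robot.camera(n)
    for t in("panel","clamp_handle"):print(t,[(sf(d['xyz']) if t=="panel" else (rf(d['xyz']),d['xyz'][2]),round(d['p'],2)) for d in robot.tip_of(c,t)[:1]])
E
```

```text
[ 0.0588 -0.0006  0.1809]
t 24.67 p [ 0.5489 -0.116   0.1898] F [ 0.9  0.2 -0. ] w 0.0757
[236.5   0.4 -21.8] [-0.   0.4  0. ]
[286.7   0.5  -2.1] [-0.   0.4  0. ]
[287.1   0.5  60.9] [-0.   0.4  0. ]
panel [(array([ 0.1377, -0.0013, -0.002 ]), 0.95)]
clamp_handle [((array([0.2589, 0.0019]), 0.1312), 0.63)]
panel [(array([ 0.1398, -0.0029, -0.0025]), 0.86)]
clamp_handle [((array([ 0.2605, -0.0007]), 0.1325), 0.79)]
```

move_arm:
  series: "30 0 -25 0 0 0;70 0 -30 0 0 0;110 0 -30 0 0 0;150 0 -30 0 0 0;190 0 -30 0 0 0;230 0 -30 0 0 0;270 0 -25 0 0 0;295 0 -10 0 0 0"
  jaw: 0

```text
time: 25.63
position: [0.6006, 0.1814, 0.1973]
tool_rot: [0.765, 0.645, 0.0, 0.0]
ft_force: [1.4, -0.6, -0.6]
grip_width: 0.03
grip_force: 0.0
```

```bash
python3 - <<'E'
from h import *
print(rf(robot.get_obs()['position']))
go((rw(.30,-.001,.127),rot(0)),(rw(.25,-.001,.127),rot(0)))
E
```

```text
[0.3151 0.0007]
t 25.63 p [0.6006 0.1814 0.1973] F [ 1.4 -0.6 -0.6] w 0.03
[-15.2   1.5  70.3] [ 0.  -0.   0.4]
[-65.2   1.2  70.3] [ 0.  -0.   0.4]
```

move_arm:
  series: "-10 1 35 0 0 0;-15 1 70 0 0 0;-15 1 70 0 0 0;-25 1 70 0 0 0;-35 1 70 0 0 0;-45 1 69 0 0 0;-55 1 67 0 0 0;-65 1 65 0 0 0"

```text
time: 26.3
position: [0.5927, 0.1149, 0.1379]
tool_rot: [0.766, 0.643, 0.004, 0.002]
ft_force: [0.5, 1.4, 1.9]
grip_width: 0.0001
grip_force: 1.3
```

```bash
python3 - <<'E'
from h import *
print(rf(robot.get_obs()['position']))
go((rw(.22,-.001,.138),rot(0)))
for n in("top","side"):
    c=robot.camera(n)
    for t in("panel","clamp_handle"):print(t,[(sf(d['xyz']) if t=="panel" else (rf(d['xyz']),d['xyz'][2]),round(d['p'],2)) for d in robot.tip_of(c,t)[:1]])
E
```

```text
[ 0.2483 -0.0032]
t 26.3 p [0.5927 0.1149 0.1379] F [0.5 1.4 1.9] w 0.0001
[-28.3  -2.3  -0.3] [ 0.5 -0.2  0.2]
panel [(array([ 0.1391,  0.001 , -0.0004]), 0.65)]
clamp_handle [((array([ 0.3705, -0.1567]), -0.0028), 0.69)]
panel [(array([ 0.1362,  0.    , -0.0005]), 0.73)]
clamp_handle []
```

move_arm:
  series: "-7 -2 0 0 0 0;-13 -2 0 0 0 0;-18 -2 0 0 0 0;-22 -2 0 0 0 0;-25 -2 0 0 0 0;-25 -2 0 0 0 0"

```text
time: 27.1
position: [0.5831, 0.0886, 0.1328]
tool_rot: [0.765, 0.644, -0.001, 0.0]
ft_force: [-0.8, -0.6, 0.3]
grip_width: 0.0003
grip_force: 0.0
```

```bash
python3 - <<'E'
from h import *
print(rf(robot.get_obs()['position']))
for n in("top","side"):
    c=robot.camera(n)
    for t in("panel","clamp_handle"):print(t,[(sf(d['xyz']) if t=="panel" else (rf(d['xyz']),d['xyz'][2]),round(d['p'],2)) for d in robot.tip_of(c,t)[:1]])
E
```

```text
[0.2208 0.0016]
panel [(array([ 1.371e-01, -1.000e-04, -6.000e-04]), 0.72)]
clamp_handle []
panel [(array([ 0.1402, -0.002 ,  0.0011]), 0.87)]
clamp_handle []
```

Small steps until the foot bears.

move_arm:
  series: "-1.5 0 0 0 0 0;-3 0 0 0 0 0;-4 0 0 0 0 0;-5 0 0 0 0 0;-5 0 0 0 0 0"

```text
time: 27.82
position: [0.5828, 0.0857, 0.1333]
tool_rot: [0.765, 0.644, 0.0, -0.0]
ft_force: [-0.2, 5.1, 1.0]
grip_width: 0.0005
grip_force: 2.4
```

```bash
python3 -c "
from h import *
o=robot.get_obs();print(rf(o['position']),o['ft_force'].round(1))"
```

```text
[0.2178 0.0014] [-0.2  5.1  1. ]
```

move_arm:
  series: "-1 0 0 0 0 0;-2 0 0 0 0 0;-3 0 0 0 0 0;-3 0 0 0 0 0"

```text
time: 28.15
position: [0.5827, 0.0853, 0.1334]
tool_rot: [0.766, 0.643, 0.002, -0.001]
ft_force: [2.2, 12.4, 0.6]
grip_width: 0.0005
grip_force: 6.6
```

move_arm:
  series: "-1 0 0 0 0 0;-2 0 0 0 0 0;-3 0 0 0 0 0;-3 0 0 0 0 0"

```text
time: 28.48
position: [0.5827, 0.0851, 0.1335]
tool_rot: [0.766, 0.643, 0.004, -0.002]
ft_force: [4.0, 21.0, -0.6]
grip_width: 0.0002
grip_force: 10.9
```

move_arm:
  series: "6 0 0 0 0 0;15 0 0 0 0 0;35 0 0 0 0 0;60 0 -20 0 0 0;60 0 -60 0 0 0;80 0 -100 0 0 0;110 0 -110 0 0 0;150 0 -110 0 0 0"

```text
time: 29.15
position: [0.6102, 0.226, 0.2484]
tool_rot: [0.766, 0.643, 0.003, 0.004]
ft_force: [1.3, -0.4, 0.4]
grip_width: 0.0005
grip_force: 0.0
```

move_arm:
  series: "30 -30 0 0 0 0;50 -70 0 0 0 0;50 -110 0 0 0 0;50 -150 0 0 0 0;50 -170 0 0 0 0;50 -170 0 0 0 0"

```text
time: 29.65
position: [0.4421, 0.3049, 0.2424]
tool_rot: [0.764, 0.646, -0.004, -0.0]
ft_force: [-0.2, -0.7, 0.4]
grip_width: 0.0004
grip_force: 0.0
```

```bash
python3 - <<'E'
from h import *
go()
out=[]
for n in("top","side"):
    c=robot.camera(n)
    for t in("panel","clamp_handle","block","rule","offcut","brush","jar"):print(n,t,[(sf(d['xyz']) if t=="panel" else (rf(d['xyz']),np.round(d['xyz'],3)),round(d['p'],2)) for d in robot.tip_of(c,t)[:1]])
    q=proj(c,rw(.13,0,.04))[0];K=5;w,h=40,58
    M=np.float32([[K,0,-K*(q[0]-w)],[0,K,-K*(q[1]-h)]])
    big=cv2.warpAffine(c["img"][:,:,::-1],M,(2*w*K,2*h*K),flags=cv2.INTER_CUBIC)
    ph=np.linspace(0,2*np.pi,40)
    L=np.array([sl(.136+.055*np.cos(i),.055*np.sin(i),.014) for i in ph])
    cv2.polylines(big,[((proj(c,L)-[q[0]-w,q[1]-h])*K+K/2).astype(int).reshape(-1,1,2)],True,(0,255,0),1)
    out.append(big)
cv2.imwrite("pics/fin.png",np.hstack(out))
E
```

```text
t 29.65 p [0.4421 0.3049 0.2424] F [-0.2 -0.7  0.4] w 0.0004
top panel [(array([ 0.1399,  0.0016, -0.0009]), 0.84)]
top clamp_handle [((array([0.2006, 0.0025]), array([0.579, 0.069, 0.158])), 0.62)]
top block [((array([0.4823, 0.1346]), array([0.498, 0.369, 0.002])), 0.57)]
top rule [((array([0.5661, 0.1528]), array([ 0.495,  0.455, -0.001])), 0.77)]
top offcut []
top brush [((array([ 0.1485, -0.1008]), array([ 0.671, -0.   , -0.003])), 0.87)]
top jar [((array([ 0.004 , -0.1501]), array([ 0.694, -0.151,  0.001])), 0.76)]
side panel []
side clamp_handle []
side block [((array([0.486 , 0.1343]), array([0.499, 0.373, 0.004])), 0.74)]
side rule [((array([0.5621, 0.1526]), array([0.494, 0.451, 0.002])), 0.7)]
side offcut [((array([0.0642, 0.098 ]), array([ 0.461, -0.049, -0.   ])), 0.81)]
side brush [((array([ 0.1503, -0.1047]), array([ 0.675,  0.001, -0.   ])), 0.62)]
side jar []
```

View pics/fin.png

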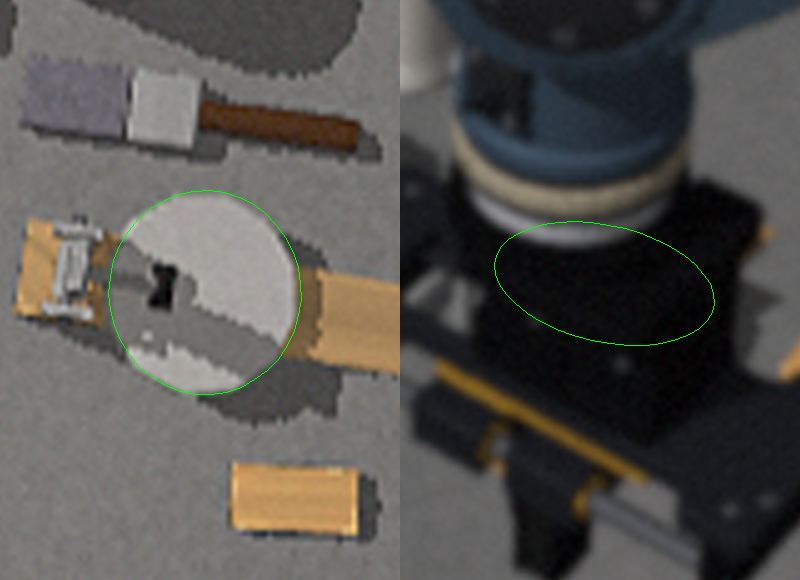

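The final view shows the panel filling the green target circle, centred on the plank about (205,292), with the foot at (163,287) bearing on it. The offcut, brush, rule and block read the same as before.

```bash
python3 -c "
from rig import robot
print(robot.hand_in())"
```

```text
the job is handed in; nothing more can be done
None
```

I handed the job in at about 30 s on the robot's clock: the block is flat on the mat, the panel sits hard against the stop, centred to about 2 mm, and the clamp foot bears on it. The bystanders I re-checked at the end (rule, offcut, brush, jar) had not moved; the cup, glue and tin were not re-measured, and the hand-in returned no verdict.

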